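# Gauge turned bun feet and rack them in order

### The job

Check the newly turned bun feet, one at a time in the order red, yellow, green, blue, white (yellow, green or blue may be missing): try each foot's spigot squarely in the bore of the aluminium gauge, all the way down if it will go, and then put that foot away before trying the next. A foot whose spigot slides into the bore goes into the rack hole with its own colour dot, upright and fully home; one that is too thick and stops on the mouth goes into the grey rework tray, standing upright, and its rack hole stays empty. Leave the glue bottle standing and the sanding block where it is, and let go of everything at the end.

Things in the scene. Friction and masses are not known exactly. Their poses are not given: they have to be found in the camera images.
- foot_red_a: brown wooden bun foot, red dot on top, standing on its spigot, 54 mm high, 50 g: round head 48 mm wide, 22 mm high, rim rounded 4 mm, over a spigot 32 mm long and either 30 mm thick (slides into the gauge) or 36 mm (too thick); name and head do not tell which. Origin: centre of the spigot's lower end, z up. Of foot_red_a and foot_red_b at most one is present in a run
- foot_red_b: brown wooden bun foot, red dot on top, standing on its spigot, 54 mm high, 50 g: round head 48 mm wide, 22 mm high, rim rounded 4 mm, over a spigot 32 mm long and either 30 mm thick (slides into the gauge) or 36 mm (too thick); name and head do not tell which. Origin: centre of the spigot's lower end, z up. Of foot_red_a and foot_red_b at most one is present in a run
- foot_yellow_a: brown wooden bun foot, yellow dot on top, standing on its spigot, 54 mm high, 50 g: round head 48 mm wide, 22 mm high, rim rounded 4 mm, over a spigot 32 mm long and either 30 mm thick (slides into the gauge) or 36 mm (too thick); name and head do not tell which. Origin: centre of the spigot's lower end, z up. Of foot_yellow_a and foot_yellow_b at most one is present in a run
- foot_yellow_b: brown wooden bun foot, yellow dot on top, standing on its spigot, 54 mm high, 50 g: round head 48 mm wide, 22 mm high, rim rounded 4 mm, over a spigot 32 mm long and either 30 mm thick (slides into the gauge) or 36 mm (too thick); name and head do not tell which. Origin: centre of the spigot's lower end, z up. Of foot_yellow_a and foot_yellow_b at most one is present in a run
- foot_green_a: brown wooden bun foot, green dot on top, standing on its spigot, 54 mm high, 50 g: round head 48 mm wide, 22 mm high, rim rounded 4 mm, over a spigot 32 mm long and either 30 mm thick (slides into the gauge) or 36 mm (too thick); name and head do not tell which. Origin: centre of the spigot's lower end, z up. Of foot_green_a and foot_green_b at most one is present in a run
- foot_green_b: brown wooden bun foot, green dot on top, standing on its spigot, 54 mm high, 50 g: round head 48 mm wide, 22 mm high, rim rounded 4 mm, over a spigot 32 mm long and either 30 mm thick (slides into the gauge) or 36 mm (too thick); name and head do not tell which. Origin: centre of the spigot's lower end, z up. Of foot_green_a and foot_green_b at most one is present in a run
- foot_blue_a: brown wooden bun foot, blue dot on top, standing on its spigot, 54 mm high, 50 g: round head 48 mm wide, 22 mm high, rim rounded 4 mm, over a spigot 32 mm long and either 30 mm thick (slides into the gauge) or 36 mm (too thick); name and head do not tell which. Origin: centre of the spigot's lower end, z up. Of foot_blue_a and foot_blue_b at most one is present in a run
- foot_blue_b: brown wooden bun foot, blue dot on top, standing on its spigot, 54 mm high, 50 g: round head 48 mm wide, 22 mm high, rim rounded 4 mm, over a spigot 32 mm long and either 30 mm thick (slides into the gauge) or 36 mm (too thick); name and head do not tell which. Origin: centre of the spigot's lower end, z up. Of foot_blue_a and foot_blue_b at most one is present in a run
- foot_white_a: brown wooden bun foot, white dot on top, standing on its spigot, 54 mm high, 50 g: round head 48 mm wide, 22 mm high, rim rounded 4 mm, over a spigot 32 mm long and either 30 mm thick (slides into the gauge) or 36 mm (too thick); name and head do not tell which. Origin: centre of the spigot's lower end, z up. Of foot_white_a and foot_white_b at most one is present in a run
- foot_white_b: brown wooden bun foot, white dot on top, standing on its spigot, 54 mm high, 50 g: round head 48 mm wide, 22 mm high, rim rounded 4 mm, over a spigot 32 mm long and either 30 mm thick (slides into the gauge) or 36 mm (too thick); name and head do not tell which. Origin: centre of the spigot's lower end, z up. Of foot_white_a and foot_white_b at most one is present in a run
- gauge: go gauge: a loose aluminium block 100 x 100 x 42 mm high, 1.1 kg, with one upright bore right through its centre. Origin: centre of its underside
- gauge_hole0 (a point): centre of the gauge's bore at its mouth (block's top face, 42 mm above the bench); bore 33 mm in diameter with a small chamfer, z up. A 30 mm spigot slides in until the head rests on the block; a 36 mm spigot stops on the mouth
- rack: fixed pale wooden rack, 90 x 360 x 45 mm high, with a row of five round through holes 40 mm wide, 66 mm apart, along its y axis; a coloured dot 18 mm wide lies 34 mm to the -x side of each hole (towards the robot). From its +y end: red, yellow, green, blue, white. Origin: centre of its underside
- place_red (a point): centre of the rack hole marked with the red dot, at its mouth (rack's top face, 45 mm above the bench); hole 40 mm wide, 45 mm deep, so a foot's spigot drops in with play until its head rests on the rack
- place_yellow (a point): centre of the rack hole marked with the yellow dot, at its mouth (rack's top face, 45 mm above the bench); hole 40 mm wide, 45 mm deep, so a foot's spigot drops in with play until its head rests on the rack
- place_green (a point): centre of the rack hole marked with the green dot, at its mouth (rack's top face, 45 mm above the bench); hole 40 mm wide, 45 mm deep, so a foot's spigot drops in with play until its head rests on the rack
- place_blue (a point): centre of the rack hole marked with the blue dot, at its mouth (rack's top face, 45 mm above the bench); hole 40 mm wide, 45 mm deep, so a foot's spigot drops in with play until its head rests on the rack
- place_white (a point): centre of the rack hole marked with the white dot, at its mouth (rack's top face, 45 mm above the bench); hole 40 mm wide, 45 mm deep, so a foot's spigot drops in with play until its head rests on the rack
- tray: loose shallow grey rework tray, 180 (x) x 225 (y) mm outside, walls 5 mm thick and 22 mm high, 0.8 kg, open on top; room for five feet in two rows. Origin: centre of its underside
- tray_in (a point): centre of the tray's inner floor, 5 mm above the bench; axes as the tray's; inside 170 (x) x 215 (y) mm
- glue: white glue bottle with an orange cap, 54 mm wide, 130 mm tall, standing; bystander. Origin: centre of its underside
- sandblock: cork sanding block 90 x 55 x 28 mm, bystander. Origin: centre of its underside
Things that resemble listed ones, but are neither listed nor needed, are in the scene too. Leave any turquoise look-alike of the foot_red_b alone.

How it is judged:
By the outcome, as a careful person would: the job done as asked, in the order asked, and still so for the second after the job is handed in, with the robot touching nothing.
Of foot_red_a, foot_red_b only 1 to 1 are there at a start; the rules pass over those that are not, and their reading is None.
Of foot_yellow_a, foot_yellow_b only 1 to 1 are there at a start; the rules pass over those that are not, and their reading is None.
Of foot_green_a, foot_green_b only 1 to 1 are there at a start; the rules pass over those that are not, and their reading is None.
Of foot_blue_a, foot_blue_b only 1 to 1 are there at a start; the rules pass over those that are not, and their reading is None.
Of foot_white_a, foot_white_b only 1 to 1 are there at a start; the rules pass over those that are not, and their reading is None.
Of foot_yellow_a, foot_yellow_b, foot_green_a, foot_green_b, foot_blue_a, foot_blue_b only 4 to 5 are there at a start; the rules pass over those that are not, and their reading is None.
At some moment in a run one of gauge may be knocked a few centimetres aside while the robot is not near it.
It also fails if it takes over 210 s, if anything falls off the work surface, if the arm or the gripper's body presses on something with over 40 N, if the wrist force passes 120 N, or if a joint passes its speed limit or range.

### The arm

A 6-joint arm with a two-finger parallel gripper is mounted at the origin on the work surface. World frame = base frame: x ahead of the robot, y to its left, z up, the work surface at z = 0. Lengths are in m, angles in rad, forces in N, time in s.
With the tool pointing down it reaches from about 0.25 to 0.725 m from the base axis. Payload 9.7 kg.
Tool frame: the origin (TCP) lies at the very end of the fingers, on their centre line; the grasp point (between the pads) lies 19 mm behind it; z points along the fingers, y is the line along which they close (so a half turn about z gives the same grasp; the last joint's range is limited). The gripper opens to 85 mm and grips with 20 to 120 N. Pads are 22 mm wide; open, the fingers measure 114 mm over their backs; the gripper's body (76 mm by 85 mm) begins 54 mm behind the grasp point. The pads swing forward as they close: fully open they stand 13 mm farther back than shut.
Start: joints at [1.345, 0.087, 0.176, 1.66, 0, 1.571], TCP at [0.123, 0.536, 0.231] pointing down, gripper open.
Joint ranges: [-3.13, 3.13], [-0.85, 1.81], [-1.15, 1.24], [-2.2, 2.28], [-1.44, 1.52], [-3.14, 3.14]. Speed limits (rad/s): [2.22, 2.22, 2.57, 3.14, 3.14, 3.14].

### API

Orientations are given as a unit quaternion [w, x, y, z].
In Python, from station import state, snapshot, camera_params, close_job, masks_of gives the robot as it stands.
- The arm moves only by the shell command python3 -m creep 'ROWS' [FORCE]. ROWS is JSON, a list that holds one entry, the list of rows, each a list of 7 numbers: the turn, a rotation vector about the world's x, y, z as a fraction of full scale, then the shift along the world's x, y, z as a fraction of full scale, then the closure, from 0 (fully open) to 1 (shut). A call has 1 to 12 rows; each row is the pose to reach, as a shift and turn from the pose commanded when the call began, turning the shorter way round; what a row does not reach only later rows make up. Full scale, the value 1, is 250 mm for a shift and pi rad for a turn. A row lasts 1/12 s, in which the tool goes at most 41.7 mm and 7.16 degrees, less where a joint would pass 70% of its speed; a pose out of reach is approached as far as the arm can. A call with a number of a shift or a turn outside -1 to 1 is refused whole. A call with a gripper value outside its range is refused whole. The fingers move at their own pace and stop on an object; FORCE is the grip in N (left out, the last holds). Time passes only in rows, so rows that repeat a pose let the fingers close. It gives the time, the measured TCP pose, the force, the opening and the grip force at its end, in the units of the state.
- state(): the state, without advancing time (a new reading comes with each control period).
- snapshot(name): name is "scene" or "top" or "wrist"; returns (picture, depth): 420x560x3 uint8, red, green, blue; 420x560 float32, m along the optical axis (not along the pixel's ray), 0 where there is no reading.
- camera_params(name): a dict with "fov_y" (degrees; the focal length in pixels is half the picture's height over the tangent of half this angle, whatever the lens; pixels are square), "cx", "cy" (the principal point, pixels), "rvec" (rotation vector, rad) and "tvec" (3), from world to camera coordinates, as OpenCV has them. Camera axes: x right, y down, z forward; pixel columns grow to the right and rows downward; lengths in m; the calibration is good to about 2 mm. A picture is of the moment at which its call begins: read the wrist's pose just before it. camera_params takes no time and is no camera call; for the wrist camera it gives the pose at the moment of the call.
- close_job(): hands the job in; it is judged then, once.
Trained networks look in the newest picture that a camera, given by its name, has taken for a name from the list of things; names that differ only in an ending like _2 or _b are one class to them, and where a whole thing is asked for, a point or a joint stands for the part that bears it (a point fixed in the world has none). Each returns a list of dicts, best first, with "p" (0 to 1); they miss things now and then, are a little off and sometimes report something else, mostly with a low value. They report only what shows in the picture. A call takes as long as a camera call. They do not tell look-alikes from the thing itself.
- masks_of(camera, label): "mask" (420x560 bool, what is visible of it) and "position" ([column, row] in pixels, amid what is visible of it).
The state is a dict: "time": time; "q": joint angles; "joint_vel": joint speeds; "joint_torque": joint torques, N m; "tcp_pos": TCP position; "orientation": TCP orientation; "contact_force": force on the tool from outside, world axes, zero at the start; "torque": the same for the moment, N m; "opening": opening from 0.0 (shut) to 1.0 (fully open); "gripper_force": force on a finger pad.
Only numpy, scipy, OpenCV 4.12 (cv2) and the standard library are available. Lean on these libraries where they do the work, as an engineer would, in place of code of your own. Each camera call takes 0.05 s, during which the arm holds its last target. There are 200 camera calls.

## Working session

There is one attempt and no reset: what is moved stays moved. The work goes in short steps, Python scripts to look and compute and a shell command to move; the robot and the scene stay as the last step left them, time stands still between calls to the robot, and variables do not carry over. Pictures are saved under pics/ and viewed, at most 14 in all, crops included, and the job is handed in when it is done.

```bash
ls; mkdir -p pics; cat > h.py <<'E'
import numpy as np, cv2
from station import state, snapshot, camera_params, close_job, masks_of
def cam(n):
    c=camera_params(n); R,_=cv2.Rodrigues(np.array(c["rvec"],float)); f=210/np.tan(np.radians(c["fov_y"])/2)
    return R,np.array(c["tvec"],float),f,c["cx"],c["cy"]
def world(n,dep):
    R,t,f,cx,cy=cam(n); v,u=np.mgrid[0:420,0:560]
    P=np.stack([(u-cx)/f*dep,(v-cy)/f*dep,dep],-1)
    return (P-t)@R
def save(p,im,s=1):
    if s!=1: im=cv2.resize(im,None,fx=s,fy=s,interpolation=cv2.INTER_CUBIC)
    cv2.imwrite(p,im[...,::-1])
E
python3 - <<'E'
from h import *
a,d=snapshot("top"); save("pics/top0.png",a); np.savez("top0.npz",a=a,d=d)
b,e=snapshot("scene"); save("pics/scene0.png",b); np.savez("scene0.npz",a=b,d=e)
s=state(); print(s["time"],s["tcp_pos"],s["orientation"],s["opening"])
for n in("top","scene"): print(camera_params(n))
W=world("top",d)
for l in ["foot_red_a","foot_yellow_a","foot_green_a","foot_blue_a","foot_white_a","gauge","rack","tray","glue","sandblock"]:
    for m in masks_of("top",l)[:6]:
        w=W[m["mask"]&(d>0)]
        if len(w): print(l,round(m["p"],2),np.round(m["position"]),np.median(w,0).round(3),w.min(0).round(3),w.max(0).round(3),len(w))
E
```

```text
pics
0.1 [0.12309664 0.53581862 0.23065309] [-7.36492285e-05  1.12688299e-01  9.93630198e-01 -6.09607768e-04] 0.9989861097761533
{'fov_y': 46.80391383838669, 'cx': 282.5829761669339, 'cy': 210.561048053641, 'rvec': array([ 2.15454178, -2.09621011,  0.17682623]), 'tvec': array([0.0459714 , 0.52918018, 1.08718922])}
{'fov_y': 50.82281251436872, 'cx': 270.15879557299206, 'cy': 209.01251632748438, 'rvec': array([ 1.12715626,  2.34146152, -0.98790597]), 'tvec': array([ 0.27867916, -0.25574733,  1.36704651])}
foot_red_a 0.69 [130. 277.] [0.364 0.4   0.054] [ 0.341  0.38  -0.004] [0.387 0.426 0.06 ] 403
foot_red_a 0.57 [159. 244.] [0.434 0.342 0.054] [ 0.412  0.322 -0.006] [0.457 0.381 0.061] 382
foot_red_a 0.55 [170. 211.] [0.53  0.322 0.054] [ 0.508  0.3   -0.003] [0.561 0.362 0.061] 366
foot_red_a 0.22 [322. 157.] [ 0.647 -0.016  0.045] [ 0.586 -0.208 -0.005] [0.713 0.17  0.053] 5621
foot_yellow_a 0.71 [319. 159.] [ 0.647 -0.019  0.045] [ 0.586 -0.208 -0.005] [0.73  0.167 0.053] 5674
foot_yellow_a 0.6 [199. 252.] [0.424 0.248 0.054] [ 0.402  0.226 -0.002] [0.454 0.274 0.06 ] 360
foot_yellow_a 0.53 [232. 257.] [0.416 0.169 0.054] [0.393 0.146 0.04 ] [0.437 0.192 0.061] 333
foot_green_a 0.62 [232. 260.] [0.416 0.169 0.054] [ 0.393  0.146 -0.001] [0.439 0.199 0.061] 354
foot_blue_a 0.66 [317. 153.] [ 0.648 -0.016  0.045] [ 0.588 -0.197 -0.004] [0.73  0.173 0.053] 5460
gauge 0.74 [342. 243.] [ 0.449 -0.068  0.042] [ 0.388 -0.13  -0.006] [ 0.521 -0.005  0.049] 1839
rack 0.59 [320. 156.] [ 0.648 -0.017  0.045] [ 0.587 -0.208 -0.005] [0.73  0.167 0.053] 5672
glue 0.58 [451. 158.] [ 0.658 -0.324  0.088] [ 0.641 -0.37   0.001] [ 0.721 -0.307  0.135] 657
glue 0.57 [316. 159.] [ 0.647 -0.015  0.045] [ 0.587 -0.208 -0.005] [0.73  0.17  0.053] 5760
sandblock 0.74 [114. 220.] [0.5   0.461 0.028] [ 0.452  0.42  -0.003] [0.556 0.507 0.035] 1026
```

View pics/top0.png

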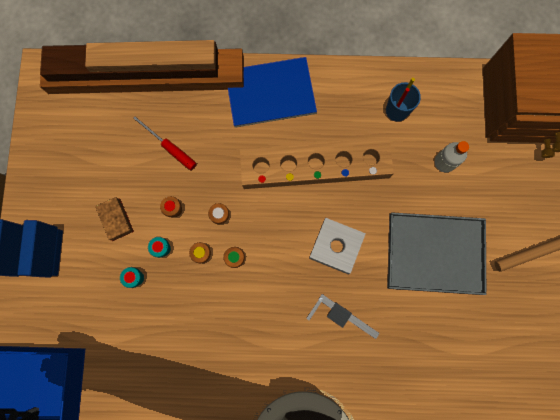

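View pics/scene0.png

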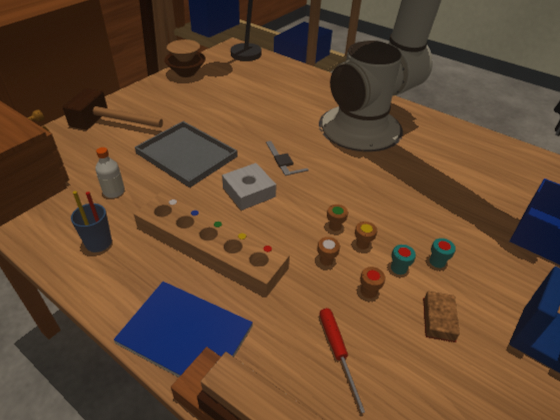

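```bash
python3 - <<'E'
from h import *
a=np.load("top0.npz")["a"]; save("pics/crop0.png",a[180:320,90:260],4)
E
```

```text
(no output)
```

View pics/crop0.png

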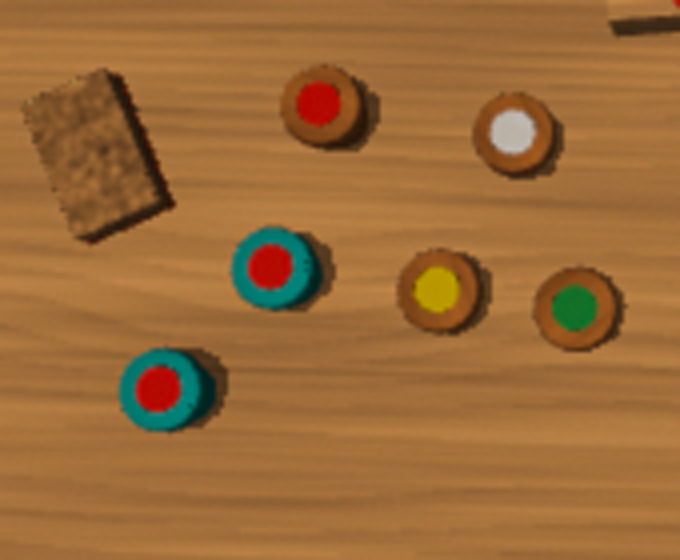

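Top view: the brown red-dot foot is at (170,207), yellow at (200,252), green at (234,257), white at (219,213), and there is no blue foot. Possible mistakes are the turquoise red-dot look-alikes at (158,247) and (131,277), the red screwdriver at (180,155) and the rack dots. I choose the brown foot at (170,207), and the crop confirms it. The gauge is at (337,246), the tray at (437,253) and the rack holes are around y=160.

```bash
cat >> h.py <<'E'
def fitc(P):
    A=np.c_[2*P,np.ones(len(P))]; c=np.linalg.lstsq(A,(P**2).sum(1),rcond=None)[0]; return c[:2],np.sqrt(c[2]+c[0]**2+c[1]**2)
def head(W,d,xy,z=.054,r=.035):
    """centre of head from points near its top"""
    m=(d>0)&(abs(W[...,2]-z)<.006)&(np.hypot(W[...,0]-xy[0],W[...,1]-xy[1])<r)
    P=W[m][:,:2].astype(np.float32); (c,rr)=cv2.minEnclosingCircle(P); return np.array(c),rr,P.mean(0),np.median(W[m][:,2]),len(P)
def hole(W,d,xy,z,r=.03):
    m=(d>0)&(W[...,2]<z-.012)&(np.hypot(W[...,0]-xy[0],W[...,1]-xy[1])<r)
    return m
def ray(n,u,v,z):
    R,t,f,cx,cy=cam(n); dr=R.T@np.array([(u-cx)/f,(v-cy)/f,1]); o=-R.T@t; return o+dr*(z-o[2])/dr[2]
def holefit(n,W,d,xy,z,r=.03):
    """fit circle to mouth edge: top-face pixels bordering non-face pixels near xy"""
    near=np.hypot(W[...,0]-xy[0],W[...,1]-xy[1])<r
    face=((abs(W[...,2]-z)<.004)&(d>0)).astype(np.uint8)
    R,t,f,cx,cy=cam(n); p=R@np.array([*xy,z])+t; u0,v0=p[0]/p[2]*f+cx,p[1]/p[2]*f+cy
    q=[]
    for a in np.linspace(0,2*np.pi,72,endpoint=False):
        for s in np.arange(0,r,.0003):
            w=np.array([xy[0]+s*np.cos(a),xy[1]+s*np.sin(a),z]); p=R@w+t
            u,v=int(round(p[0]/p[2]*f+cx)),int(round(p[1]/p[2]*f+cy))
            if 0<=u<560 and 0<=v<420 and face[v,u]: q.append(w[:2]); break
    q=np.array(q); c,rr=fitc(q)
    k=abs(np.hypot(*(q-c).T)-rr)<.003; 
    if k.sum()>8: c,rr=fitc(q[k])
    return c,rr,k.sum()
E
python3 - <<'E'
from h import *
for n in("top","scene"):
    z=np.load(n+"0.npz"); a,d=z["a"],z["d"]; W=world(n,d)
    print(n,"table",np.median(W[...,2][d>0]))
    # bore, holes
    g=(.449,-.068)
    P=W[(abs(W[...,2]-.042)<.004)&(np.hypot(W[...,0]-g[0],W[...,1]-g[1])<.085)&(d>0)][:,:2].astype(np.float32)
    r=cv2.minAreaRect(P); print("gauge rect",r)
    print("bore",holefit(n,W,d,r[0],.042))
    P=W[(abs(W[...,2]-.045)<.003)&(np.hypot(W[...,0]-.647,W[...,1]+.016)<.21)&(W[...,0]>.57)&(d>0)][:,:2].astype(np.float32)
    r=cv2.minAreaRect(P); print("rack",r)
    b=cv2.boxPoints(r); 
    c=np.array(r[0]); e=b[np.argsort(b[:,1])]; ax=(e[2:].mean(0)-e[:2].mean(0)); ax/=np.linalg.norm(ax)
    for k,nm in enumerate("rygbw"):
        p=c+ax*.066*(2-k); print(nm,p.round(4),holefit(n,W,d,p,.045))
    for nm,xy in dict(r=(.53,.322),y=(.424,.248),g=(.416,.169),w=(.51,.21)).items(): print(nm,head(W,d,xy))
    P=W[(abs(W[...,2]-.022)<.004)&(W[...,1]<-.15)&(W[...,1]>-.5)&(W[...,0]<.58)&(W[...,0]>.3)&(d>0)][:,:2].astype(np.float32)
    print("tray",len(P),cv2.minAreaRect(P) if len(P) else 0)
E
```

```text
top table 0.0007975089694740286
gauge rect ((0.45134612917900085, -0.06847691535949707), (0.10008856654167175, 0.10030511021614075), 69.61141204833984)
bore (array([ 0.45099865, -0.06793293]), np.float64(0.01636252753455056), np.int64(72))
rack ((0.6505845785140991, -0.015327826142311096), (0.09184589236974716, 0.36027443408966064), 5.956331729888916)
r [0.6369 0.116 ] (array([0.63699324, 0.11609152]), np.float64(0.019620461350732626), np.int64(70))
y [0.6437 0.0503] (array([0.64321548, 0.05059289]), np.float64(0.019681525420905226), np.int64(69))
g [ 0.6506 -0.0153] (array([ 0.65017813, -0.01498527]), np.float64(0.019642377501324283), np.int64(72))
b [ 0.6574 -0.081 ] (array([ 0.65743301, -0.08052463]), np.float64(0.01981087702396839), np.int64(71))
w [ 0.6643 -0.1466] (array([ 0.66394047, -0.14597766]), np.float64(0.019774307894181026), np.int64(72))
r (array([0.53015763, 0.32377756]), 0.02419404312968254, array([0.5305562 , 0.32339674], dtype=float32), np.float64(0.05417382407794092), 313)
y (array([0.42497808, 0.24877357]), 0.023911787196993828, array([0.42457768, 0.24859895], dt
[... 1307 characters left out ...]
p.int64(69))
r (array([0.53376985, 0.32329533]), 0.02489345148205757, array([0.5357123, 0.3248927], dtype=float32), np.float64(0.05323464187725814), 375)
y (array([0.42815411, 0.24964315]), 0.024750670418143272, array([0.42969716, 0.2502808 ], dtype=float32), np.float64(0.05312211020237433), 279)
g (array([0.41943419, 0.17056875]), 0.02419043891131878, array([0.42169288, 0.1718224 ], dtype=float32), np.float64(0.05318045021581045), 250)
w (array([0.51922733, 0.21143119]), 0.024902036413550377, array([0.5221502 , 0.21170726], dtype=float32), np.float64(0.05339733179854934), 315)
tray 473 ((0.44163843989372253, -0.34180304408073425), (0.30298012495040894, 0.184102401137352), 87.14535522460938)
```

```bash
python3 -m creep '[[[0,0,-0.428,1,-0.52,0,0],[0,0,-0.428,1,-0.52,0,0],[0,0,-0.428,1,-0.52,0,0],[0,0,-0.428,1,-0.52,0,0],[0,0,-0.428,1,-0.52,0,0],[0,0,-0.428,1,-0.52,0,0],[0,0,-0.428,1,-0.52,0,0],[0,0,-0.428,1,-0.52,0,0],[0,0,-0.428,1,-0.52,0,0],[0,0,-0.428,1,-0.52,0,0],[0,0,-0.428,1,-0.52,0,0],[0,0,-0.428,1,-0.52,0,0]]]' 40
python3 - <<'E'
from h import *
s=state(); print(s)
z=np.load("top0.npz"); a,d=z["a"],z["d"]; W=world("top",d)
m=(W[...,2]>.014)&(W[...,2]<.03)&(W[...,1]<-.16)&(W[...,1]>-.46)&(W[...,0]<.57)&(W[...,0]>.3)&(d>0)
n,l,st,c=cv2.connectedComponentsWithStats(m.astype(np.uint8))
for i in range(1,n):
    if st[i,4]>100: print(st[i],cv2.minAreaRect(W[l==i][:,:2].astype(np.float32)))
E
```

```text
time: 1.6
tcp_pos: [0.3733, 0.4059, 0.2313]
orientation: [0.0, 0.709, 0.706, -0.0]
contact_force: [0.8, -0.1, 0.2]
opening: 1.002
gripper_force: 0.0
{'time': 1.6, 'q': array([ 8.27257273e-01,  9.04613697e-02,  1.79725206e-01,  1.66008468e+00,
       -1.61556480e-05,  2.40221638e+00]), 'joint_vel': array([ 4.20419194e-03, -8.89325224e-04,  3.21363925e-05, -1.70573206e-03,
       -9.90724279e-05, -1.83699428e-01]), 'joint_torque': array([-2.02991422e-01, -5.21718764e+01,  4.64827645e+01, -1.52903349e-04,
       -3.05523776e-03,  1.84883282e+00]), 'tcp_pos': array([0.37328293, 0.40591188, 0.23128715]), 'orientation': array([ 8.60854732e-06,  7.08577014e-01,  7.05633485e-01, -1.18929522e-05]), 'contact_force': array([ 0.77387073, -0.09538148,  0.18964279]), 'torque': array([-0.03526786,  0.05555418, -0.02297026]), 'gripper_force': 0.0, 'opening': 1.002289902827081}
[389 212  97  83 867] ((0.4418821930885315, -0.3056824207305908), (0.22641970217227936, 0.18018537759780884), 87.7679672241211)
```

```bash
python3 -m creep '[[[0,0,0,0.628,-0.328,-0.4,0],[0,0,0,0.628,-0.328,-0.4,0],[0,0,0,0.628,-0.328,-0.4,0],[0,0,0,0.628,-0.328,-0.4,0],[0,0,0,0.628,-0.328,-0.4,0],[0,0,0,0.628,-0.328,-0.5,0],[0,0,0,0.628,-0.328,-0.6,0],[0,0,0,0.628,-0.328,-0.7,0],[0,0,0,0.628,-0.328,-0.8,0],[0,0,0,0.628,-0.328,-0.8,0]]]' 40
python3 -m creep '[[[0,0,0,0,0,0,0.3],[0,0,0,0,0,0,0.5],[0,0,0,0,0,0,0.6],[0,0,0,0,0,0,0.7],[0,0,0,0,0,0,0.7],[0,0,0,0,0,0,0.7]]]' 40
python3 - <<'E'
from h import *
a,d=snapshot("wrist"); save("pics/wr1.png",a); print(camera_params("wrist"))
E
```

```text
time: 2.43
tcp_pos: [0.5277, 0.3225, 0.0258]
orientation: [-0.001, 0.706, 0.708, -0.004]
contact_force: [-0.1, -1.4, -0.6]
opening: 0.998
gripper_force: 0.0
time: 2.93
tcp_pos: [0.5311, 0.3248, 0.0338]
orientation: [0.0, 0.707, 0.707, 0.002]
contact_force: [-0.9, 1.1, 6.7]
opening: 0.545
gripper_force: 40.8
{'fov_y': 61.46426992645132, 'cx': 274.89091745108203, 'cy': 210.548666477121, 'rvec': array([-2.83637204e+00, -9.70758844e-04, -4.41909136e-03]), 'tvec': array([-0.5302076 ,  0.33100336,  0.28666427])}
```

View pics/wr1.png

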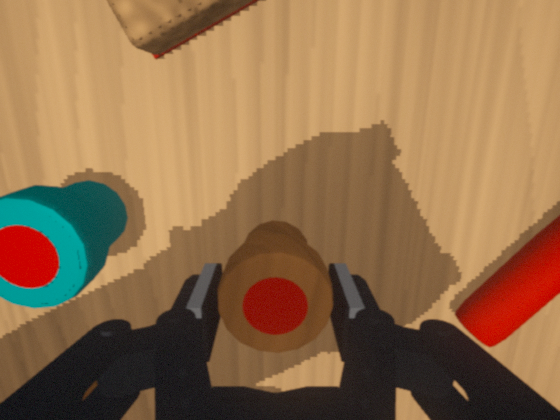

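The wrist view shows the red-dot foot gripped between the pads at (275,300), with its spigot partly visible at (276,235). The turquoise look-alike at (30,255) is clear of the gripper.

```bash
python3 -m creep '[[[0,0,0,0,0,0,0.7],[0,0,0,0,0,0,0.7],[0,0,0,0,0,0,0.7],[0,0,0,0,0,0,0.7]]]' 40
```

```text
time: 3.32
tcp_pos: [0.5311, 0.3248, 0.0338]
orientation: [0.0, 0.707, 0.707, 0.002]
contact_force: [-0.5, -1.0, 7.0]
opening: 0.543
gripper_force: 40.8
```

```bash
python3 -m creep '[[[0,0,0,0,0,0,0],[0,0,0,0,0,0,0],[0,0,0,0,0,0,0],[0,0,0,0,0,0,0],[0,0,0,0,0,0,0]]]' 40
python3 -m creep '[[[0,0,0.5,0,0,0,0],[0,0,0.5,0,0,0,0],[0,0,0.5,0,0,0,0],[0,0,0.5,0,0,0,0],[0,0,0.5,0,0,0,0],[0,0,0.5,0,0,0,0],[0,0,0.5,0,0,0,0],[0,0,0.5,0,0,0,0],[0,0,0.5,0,0,0,0],[0,0,0.5,0,0,0,0],[0,0,0.5,0,0,0,0],[0,0,0.5,0,0,0,0]]]' 40
python3 -m creep '[[[0,0,0.04,0,0,0,0],[0,0,0.02,0,0,0,0],[0,0,0.02,0,0,0,0],[0,0,0.02,0,0,0,0.4],[0,0,0.02,0,0,0,0.6],[0,0,0.02,0,0,0,0.7],[0,0,0.02,0,0,0,0.7],[0,0,0.02,0,0,0,0.7],[0,0,0.02,0,0,0,0.7]]]' 40
```

```text
time: 3.73
tcp_pos: [0.5301, 0.324, 0.0312]
orientation: [-0.0, 0.707, 0.707, -0.0]
contact_force: [-0.2, -0.6, -0.5]
opening: 1.001
gripper_force: 0.0
time: 4.73
tcp_pos: [0.5301, 0.324, 0.0312]
orientation: [-0.0, 0.032, 0.999, -0.0]
contact_force: [-0.1, -0.7, -0.2]
opening: 1.0
gripper_force: 0.0
time: 5.48
tcp_pos: [0.5303, 0.3241, 0.0315]
orientation: [0.0, 0.004, 1.0, 0.0]
contact_force: [-0.0, -0.1, 2.2]
opening: 0.546
gripper_force: 41.3
```

```bash
python3 -m creep '[[[0,0,0,0,0,0,0],[0,0,0,0,0,0,0],[0,0,0,0,0,0,0],[0,0,0,0,0,0,0],[0,0,0,0,0,0.15,0],[0,0,0,0,0,0.3,0],[0,0,0,-0.2,-0.1,0.45,0],[0,0,0,-0.4,-0.2,0.5,0],[0,0,0,-0.5,-0.25,0.5,0],[0,0,0,-0.5,-0.25,0.5,0],[0,0,0,-0.5,-0.25,0.5,0]]]' 40
python3 - <<'E'
from h import *
a,d=snapshot("top"); np.savez("top1.npz",a=a,d=d); W=world("top",d)
print(head(W,d,(.53,.324)), holefit("top",W,d,(.451,-.068),.042),state()["tcp_pos"])
z=np.load("top0.npz");a0,d0=z["a"],z["d"]
def dot(a,w=(.53,.324,.054)):
    R,t,f,cx,cy=cam("top");p=R@np.array(w)+t;u=int(p[0]/p[2]*f+cx);v=int(p[1]/p[2]*f+cy)
    c=a[v-12:v+13,u-12:u+13].astype(int); m=(c[...,0]>120)&(c[...,1]<60); y,x=np.nonzero(m); return ray("top",x.mean()+u-12,y.mean()+v-12,.054),m.sum()
print(dot(a0),dot(a)); save("pics/t1.png",a)
E
```

```text
time: 6.4
tcp_pos: [0.4024, 0.2602, 0.1585]
orientation: [0.001, 0.004, 1.0, 0.001]
contact_force: [0.5, -0.3, -0.2]
opening: 1.0
gripper_force: 0.0
(array([0.53105515, 0.32388657]), 0.024409329518675804, array([0.53082675, 0.3231164 ], dtype=float32), np.float64(0.054233974476234445), 306) (array([ 0.45135528, -0.06823563]), np.float64(0.016446394421277745), np.int64(72)) [0.40408324 0.26110851 0.1578119 ]
(array([0.53136405, 0.32506933, 0.054     ]), np.int64(104)) (array([0.53129158, 0.32522161, 0.054     ]), np.int64(102))
```

```bash
python3 -m creep '[[[0,0,-0.5,0.2,0.1,0,0],[0,0,-0.5,0.4,0.2,0,0],[0,0,-0.5,0.504,0.25,0,0],[0,0,-0.5,0.504,0.25,0,0],[0,0,-0.5,0.504,0.25,0,0],[0,0,-0.5,0.504,0.25,0,0],[0,0,-0.5,0.504,0.25,0,0],[0,0,-0.5,0.504,0.25,-0.1,0],[0,0,-0.5,0.504,0.25,-0.2,0],[0,0,-0.5,0.504,0.25,-0.25,0],[0,0,-0.5,0.504,0.25,-0.25,0],[0,0,-0.5,0.504,0.25,-0.25,0]]]' 40
python3 -m creep '[[[0,0,-0.03,0,0,-0.1,0],[0,0,-0.03,0,0,-0.18,0],[0,0,-0.03,0,0,-0.25,0],[0,0,-0.03,0,0,-0.25,0.2],[0,0,-0.03,0,0,-0.25,0.5],[0,0,-0.03,0,0,-0.25,0.6],[0,0,-0.03,0,0,-0.25,0.7],[0,0,-0.03,0,0,-0.25,0.7],[0,0,-0.03,0,0,-0.25,0.7],[0,0,-0.03,0,0,-0.25,0.7]]]' 40
python3 -m creep '[[[0,0,0,0,0,0.1,0.7],[0,0,0,0,0,0.2,0.7],[0,0,0,0,0,0.3,0.7],[0,0,0,0,0,0.4,0.7],[0,0,0,0,0,0.4,0.7],[0,0,0,0,0,0.4,0.7],[0,0,0,0,0,0.4,0.7]]]' 40
python3 - <<'E'
from h import *
a,d=snapshot("wrist"); save("pics/wr2.png",a)
s=state(); print(s["tcp_pos"],s["orientation"])
E
```

```text
time: 7.45
tcp_pos: [0.5311, 0.3239, 0.0913]
orientation: [-0.0, 0.687, 0.727, -0.001]
contact_force: [0.2, 0.8, 1.2]
opening: 1.002
gripper_force: 0.0
time: 8.28
tcp_pos: [0.5319, 0.3245, 0.0326]
orientation: [0.0, 0.718, 0.696, 0.001]
contact_force: [-0.4, 0.3, 4.7]
opening: 0.543
gripper_force: 41.6
time: 8.87
tcp_pos: [0.5309, 0.3239, 0.1305]
orientation: [-0.0, 0.718, 0.696, -0.0]
contact_force: [-0.2, -0.1, 0.0]
opening: 0.544
gripper_force: 41.4
[0.5306367  0.32372982 0.1298748 ] [-2.07199838e-04  7.17983461e-01  6.96059472e-01 -9.58455281e-04]
```

View pics/wr2.png

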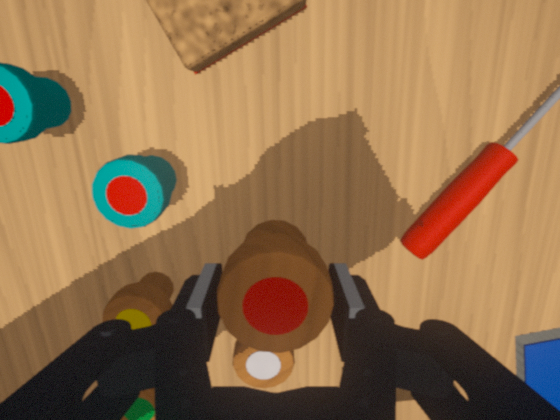

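The wrist view shows the red foot held squarely at (275,300), with its spigot at (276,235). Next I go over the gauge.

```bash
python3 - <<'E'
from h import *
_,d=snapshot("wrist"); W=world("wrist",d); s=state()["tcp_pos"]; print(s)
P=W[(d>0)&(np.hypot(W[...,0]-s[0],W[...,1]-s[1])<.035)&(W[...,2]>s[2]-.045)]
for z in np.arange(-.034,.03,.004):
    q=P[abs(P[:,2]-s[2]-z)<.002]
    if len(q)>5: print(round(z,3),len(q),(q[:,0].min()-s[0]).round(4),(q[:,0].max()-s[0]).round(4),(q[:,1].max()-s[1]).round(4))
E
python3 -m creep '[[[0,0,0.01,-0.16,-0.785,0,0.7],[0,0,0.01,-0.16,-0.785,0,0.7],[0,0,0.01,-0.16,-0.785,0,0.7],[0,0,0.01,-0.16,-0.785,0,0.7],[0,0,0.01,-0.16,-0.785,0,0.7],[0,0,0.01,-0.16,-0.785,0,0.7]]]' 40
python3 -m creep '[[[0,0,0,-0.16,-0.785,0,0.7],[0,0,0,-0.16,-0.785,0,0.7],[0,0,0,-0.16,-0.785,0,0.7],[0,0,0,-0.16,-0.785,0,0.7],[0,0,0,-0.16,-0.785,0,0.7],[0,0,0,-0.16,-0.785,-0.1,0.7],[0,0,0,-0.16,-0.785,-0.17,0.7],[0,0,0,-0.16,-0.785,-0.17,0.7],[0,0,0,-0.16,-0.785,-0.17,0.7],[0,0,0,-0.16,-0.785,-0.17,0.7]]]' 40
python3 - <<'E'
from h import *
a,d=snapshot("wrist"); save("pics/wr3.png",a); np.savez("w3.npz",a=a,d=d)
s=state(); print(s["tcp_pos"],s["orientation"])
W=world("wrist",d)
P=W[(abs(W[...,2]-.042)<.004)&(np.hypot(W[...,0]-.451,W[...,1]+.068)<.085)&(d>0)]
print(np.median(P[:,2]),cv2.minAreaRect(P[:,:2].astype(np.float32)))
E
```

```text
[0.53055578 0.32368658 0.12967751]
-0.034 38 -0.0182 0.0142 0.0177
-0.03 141 -0.0174 0.0146 0.0185
-0.026 160 -0.017 0.0147 0.0184
-0.022 156 -0.0161 0.0125 0.0181
-0.018 133 -0.0148 0.0107 0.0183
-0.014 46 -0.0104 0.0077 0.0183
0.002 178 -0.0302 0.0222 0.0242
0.006 477 -0.0312 0.0318 0.0243
0.01 595 -0.034 0.0343 0.0244
0.014 698 -0.0341 0.0344 0.0243
0.018 4455 -0.0338 0.0343 0.0243
0.022 6122 -0.034 0.0342 0.0234
0.026 498 -0.034 0.0343 0.0129
time: 9.47
tcp_pos: [0.4894, 0.1232, 0.1305]
orientation: [-0.0, 0.708, 0.706, -0.001]
contact_force: [0.3, 0.9, -0.9]
opening: 0.543
gripper_force: 41.5
time: 10.3
tcp_pos: [0.4513, -0.0681, 0.0893]
orientation: [-0.0, 0.707, 0.707, 0.0]
contact_force: [0.6, -0.2, -0.3]
opening: 0.544
gripper_force: 41.5
[ 0.45163007 -0.06805655  0.08967367] [3.38674950e-04 7.06638587e-01 7.07574539e-01 2.53828345e-04]
0.041199212040413456 ((0.4505147933959961, -0.06909240782260895), (0.10077446699142456, 0.10067048668861389), 69.42794036865234)
```

View pics/wr3.png

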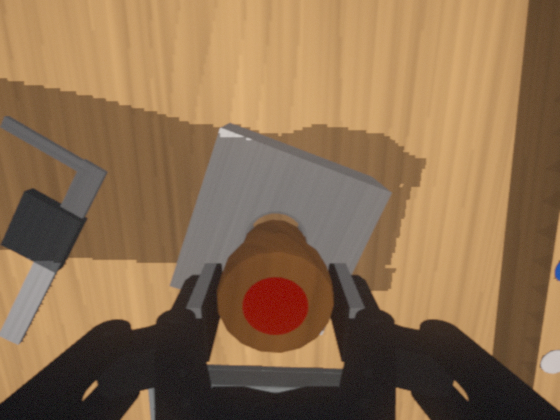

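The wrist view shows the foot over the gauge, with the bore rim just visible at (276,215). The depth gives a spigot radius of about 18 mm, so red is probably too thick. I try it squarely.

```bash
python3 -m creep '[[[0,0,0,0,0,-0.02,0.7],[0,0,0,0,0,-0.04,0.7],[0,0,0,0,0,-0.05,0.7],[0,0,0,0,0,-0.06,0.7],[0,0,0,0,0,-0.06,0.7],[0,0,0,0,0,-0.06,0.7]]]' 40
python3 -m creep '[[[0,0,0,0,0,-0.01,0.7],[0,0,0,0,0,-0.02,0.7],[0,0,0,0,0,-0.03,0.7],[0,0,0,0,0,-0.03,0.7],[0,0,0,0,0,-0.03,0.7]]]' 40
```

```text
time: 10.85
tcp_pos: [0.4511, -0.0683, 0.0745]
orientation: [0.0, 0.707, 0.707, 0.0]
contact_force: [-3.2, 0.5, 6.6]
opening: 0.543
gripper_force: 42.1
time: 11.27
tcp_pos: [0.4525, -0.0691, 0.0718]
orientation: [0.003, 0.707, 0.707, 0.001]
contact_force: [-15.2, -0.8, 45.2]
opening: 0.549
gripper_force: 50.4
```

Red stopped on the mouth at 45 N with no descent, which agrees with the depth measurement: it is too thick. I lift it and take it to the tray.

```bash
python3 -m creep '[[[0,0,0,0,0,0.05,0.7],[0,0,0,0,0,0.1,0.7],[0,0,0,0,0,0.2,0.7],[0,0,0,0,0,0.26,0.7],[0,0,0,0,0,0.26,0.7],[0,0,0,0,0,0.26,0.7]]]' 40
python3 -m creep '[[[0,0,0,0.068,-0.6,0,0.7],[0,0,0,0.068,-0.6,0,0.7],[0,0,0,0.068,-0.6,0,0.7],[0,0,0,0.068,-0.6,0,0.7],[0,0,0,0.068,-0.6,0,0.7],[0,0,0,0.068,-0.6,0,0.7]]]' 40
python3 -m creep '[[[0,0,0,0.068,-0.612,0,0.7],[0,0,0,0.068,-0.612,0,0.7],[0,0,0,0.068,-0.612,0,0.7],[0,0,0,0.068,-0.612,0,0.7],[0,0,0,0.068,-0.612,0,0.7],[0,0,0,0.068,-0.612,-0.15,0.7],[0,0,0,0.068,-0.612,-0.2,0.7],[0,0,0,0.068,-0.612,-0.2,0.7],[0,0,0,0.068,-0.612,-0.2,0.7]]]' 40
python3 - <<'E'
from h import *
a,d=snapshot("wrist"); save("pics/wr4.png",a)
s=state(); print(s["tcp_pos"],s["orientation"],s["contact_force"])
a,d=snapshot("top"); W=world("top",d); print(holefit("top",W,d,(.451,-.068),.042))
E
```

```text
time: 11.77
tcp_pos: [0.4516, -0.0685, 0.1318]
orientation: [0.0, 0.707, 0.707, 0.0]
contact_force: [-0.9, -0.1, -1.0]
opening: 0.545
gripper_force: 45.7
time: 12.27
tcp_pos: [0.4674, -0.2193, 0.1295]
orientation: [-0.001, 0.708, 0.706, -0.0]
contact_force: [-0.6, -0.0, -1.6]
opening: 0.542
gripper_force: 45.7
time: 13.02
tcp_pos: [0.4848, -0.3699, 0.0807]
orientation: [-0.001, 0.707, 0.708, -0.0]
contact_force: [-0.2, 0.9, -0.3]
opening: 0.543
gripper_force: 45.7
[ 0.48539382 -0.37052699  0.08212821] [-3.73365266e-05  7.06546822e-01  7.07666296e-01  1.73901633e-05] [ 0.32363519 -0.2486451   0.16003921]
(array([ 0.45097627, -0.06833242]), np.float64(0.01654696052981405), np.int64(72))
```

View pics/wr4.png

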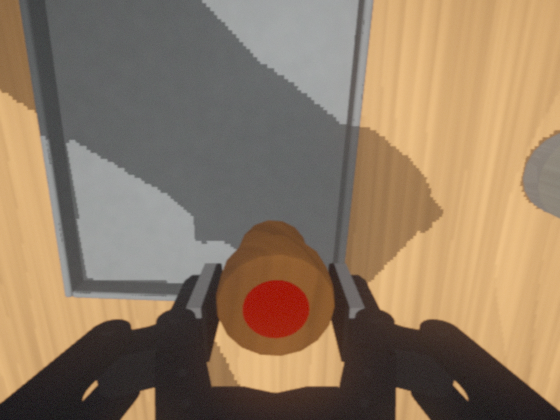

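The tray corner is around the held foot, which is clear of the walls. I lower it.

```bash
python3 -m creep '[[[0,0,0,0,0,-0.08,0.7],[0,0,0,0,0,-0.14,0.7],[0,0,0,0,0,-0.165,0.7],[0,0,0,0,0,-0.175,0.7],[0,0,0,0,0,-0.18,0.7],[0,0,0,0,0,-0.18,0.7],[0,0,0,0,0,-0.18,0.7]]]' 40
python3 -m creep '[[[0,0,0,0,0,0,0.4],[0,0,0,0,0,0,0.2],[0,0,0,0,0,0,0.2],[0,0,0,0,0,0.06,0.2],[0,0,0,0,0,0.2,0.2],[0,0,0,0,0,0.35,0.2],[0,0,0,0,0.3,0.4,0],[0,0,0,0,0.5,0.4,0],[0,0,0,0,0.7,0.4,0],[0,0,0,0,0.9,0.4,0]]]' 40
```

```text
time: 13.7
tcp_pos: [0.4856, -0.3718, 0.0375]
orientation: [0.001, 0.707, 0.707, 0.0]
contact_force: [0.0, -0.4, -0.5]
opening: 0.544
gripper_force: 45.7
time: 14.53
tcp_pos: [0.485, -0.2042, 0.1361]
orientation: [0.001, 0.707, 0.707, 0.0]
contact_force: [0.5, 0.0, 0.0]
opening: 1.0
gripper_force: 0.0
```

```bash
python3 -m creep '[[[0,0,0,-0.12,0.9,0,0],[0,0,0,-0.12,0.9,0,0],[0,0,0,-0.12,0.9,0,0],[0,0,0,-0.12,0.9,0,0],[0,0,0,-0.12,0.9,0,0],[0,0,0,-0.12,0.9,0,0],[0,0,0,-0.12,0.9,0,0]]]' 40
python3 - <<'E'
from h import *
s=state();print(s["tcp_pos"])
for i in range(2):
    a,d=snapshot("top"); W=world("top",d); print(holefit("top",W,d,(.451,-.068),.042))
    for nm,xy in dict(y=(.424,.248),g=(.416,.169),w=(.517,.21)).items(): print(nm,head(W,d,xy))
    print(head(W,d,(.485,-.371),.059))
save("pics/top2.png",a)
E
```

```text
time: 15.12
tcp_pos: [0.4546, 0.0228, 0.1359]
orientation: [0.0, 0.706, 0.709, 0.001]
contact_force: [-0.1, -0.0, 0.1]
opening: 1.003
gripper_force: 0.0
[0.454606   0.02275996 0.13587235]Traceback (most recent call last):
  File "<stdin>", line 4, in <module>
  File "h.py", line 35, in holefit
    q=np.array(q); c,rr=fitc(q)
                        ~~~~^^^
  File "h.py", line 14, in fitc
    A=np.c_[2*P,np.ones(len(P))]; c=np.linalg.lstsq(A,(P**2).sum(1),rcond=None)[0]; return c[:2],np.sqrt(c[2]+c[0]**2+c[1]**2)
                                                      ~~~~~~~~~~^^^
    return umr_sum(a, axis, dtype, out, keepdims, initial, where)
numpy.exceptions.AxisError: axis 1 is out of bounds for array of dimension 1
```

```bash
python3 -m creep '[[[0,0,0,-0.118,0.905,0,0],[0,0,0,-0.118,0.905,0,0],[0,0,0,-0.118,0.905,0,0],[0,0,0,-0.118,0.905,0,0],[0,0,0,-0.118,0.905,0,0],[0,0,0,-0.118,0.905,0,0],[0,0,0,-0.118,0.905,-0.1,0],[0,0,0,-0.118,0.905,-0.15,0],[0,0,0,-0.118,0.905,-0.15,0],[0,0,0,-0.118,0.905,-0.15,0]]]' 40
python3 - <<'E'
from h import *
s=state();print(s["tcp_pos"])
a,d=snapshot("top"); W=world("top",d); print(holefit("top",W,d,(.451,-.068),.042))
print(head(W,d,(.485,-.371),.059))
a,d=snapshot("wrist"); W=world("wrist",d); print(head(W,d,(.425,.249)));save("pics/wr5.png",a)
E
```

```text
time: 16.0
tcp_pos: [0.4256, 0.2444, 0.0973]
orientation: [-0.0, 0.708, 0.707, -0.001]
contact_force: [0.1, 0.3, 0.1]
opening: 0.996
gripper_force: 0.0
[0.42555406 0.24440951 0.09734314]
(array([ 0.45122714, -0.06813151]), np.float64(0.016338866487319033), np.int64(71))
(array([ 0.4840323 , -0.37018466]), 0.02436109259724617, array([ 0.4834898, -0.3689517], dtype=float32), np.float64(0.05915262960050825), 342)
(array([0.42412761, 0.24966177]), 0.023990873247385025, array([0.42415535, 0.25142425], dtype=float32), np.float64(0.05328183200727647), 5018)
```

View pics/wr5.png

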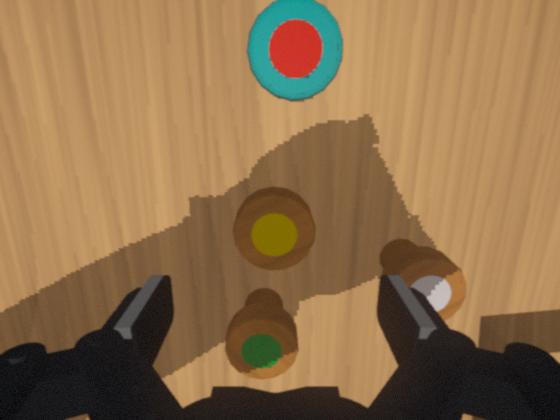

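The wrist view shows the yellow foot at (275,228), the green one at (262,340) and the white one at (430,285). I pre-close slightly for clearance and grasp yellow.

```bash
python3 -m creep '[[[0,0,0,-0.003,0.019,0,0.2],[0,0,0,-0.003,0.019,-0.1,0.2],[0,0,0,-0.003,0.019,-0.18,0.2],[0,0,0,-0.003,0.019,-0.264,0.2],[0,0,0,-0.003,0.019,-0.264,0.2],[0,0,0,-0.003,0.019,-0.264,0.2],[0,0,0,-0.003,0.019,-0.264,0.5],[0,0,0,-0.003,0.019,-0.264,0.6],[0,0,0,-0.003,0.019,-0.264,0.7],[0,0,0,-0.003,0.019,-0.264,0.7],[0,0,0,-0.003,0.019,-0.264,0.7],[0,0,0,-0.003,0.019,-0.264,0.7]]]' 40
python3 -m creep '[[[0,0,0,0,0,0.1,0.7],[0,0,0,0,0,0.2,0.7],[0,0,0,0,0,0.3,0.7],[0,0,0,0,0,0.4,0.7],[0,0,0,0,0,0.4,0.7],[0,0,0,0,0,0.4,0.7],[0,0,0,0,0,0.4,0.7]]]' 40
cat > m.py <<'E'
from h import *
s=state()["tcp_pos"]; a,d=snapshot("wrist"); W=world("wrist",d); print(s)
P=W[(d>0)&(np.hypot(W[...,0]-s[0],W[...,1]-s[1])<.035)&(W[...,2]>s[2]-.045)]
for z in np.arange(-.034,-.013,.004):
    q=P[abs(P[:,2]-s[2]-z)<.002]
    if len(q)>5: print(round(z,3),len(q),(q[:,:2].min(0)-s[:2]).round(4),(q[:,:2].max(0)-s[:2]).round(4))
q=P[(P[:,2]>s[2]+.005)&(P[:,1]>s[1])]; q=q[np.abs(q[:,0]-s[0])<.015]; print("head ymax",(q[:,1].max()-s[1]).round(4),"top",(np.median(P[P[:,2]>s[2]+.016][:,2])-s[2]).round(4))
m=(a[...,0].astype(int)>0)
c=a[240:360,220:335].astype(int)
a2,d2=snapshot("top"); W=world("top",d2)
try: print("bore",holefit("top",W,d2,(.451,-.068),.042))
except Exception: print("bore hidden")
E
python3 m.py
```

```text
time: 17.1
tcp_pos: [0.4259, 0.2511, 0.034]
orientation: [0.0, 0.707, 0.707, 0.002]
contact_force: [-1.5, -0.5, 7.0]
opening: 0.543
gripper_force: 40.9
time: 17.68
tcp_pos: [0.4249, 0.2505, 0.1319]
orientation: [0.0, 0.707, 0.707, 0.0]
contact_force: [-0.3, -0.7, -1.8]
opening: 0.546
gripper_force: 41.3
[0.42492462 0.25054054 0.13185268]
-0.034 90 [-0.0144  0.006 ] [0.0101 0.0131]
-0.03 107 [-0.0136  0.0075] [0.0093 0.0132]
-0.026 95 [-0.0119  0.0089] [0.006  0.0132]
-0.022 9 [-0.0077  0.0116] [0.0034 0.013 ]
head ymax 0.0223 top 0.0503
bore (array([ 0.45101112, -0.06828067]), np.float64(0.0164165977182121), np.int64(68))
```

Yellow's spigot radius measures about 15 mm, so it should be thin. The foot sits 1.9 mm to the -y side of the TCP, so I correct for that.

```bash
python3 -m creep '[[[0,0,0,0.052,-0.633,0,0.7],[0,0,0,0.052,-0.633,0,0.7],[0,0,0,0.052,-0.633,0,0.7],[0,0,0,0.052,-0.633,0,0.7],[0,0,0,0.052,-0.633,0,0.7],[0,0,0,0.052,-0.633,0,0.7]]]' 40
python3 -m creep '[[[0,0,0,0.052,-0.634,0,0.7],[0,0,0,0.052,-0.634,0,0.7],[0,0,0,0.052,-0.634,0,0.7],[0,0,0,0.052,-0.634,0,0.7],[0,0,0,0.052,-0.634,0,0.7],[0,0,0,0.052,-0.634,-0.1,0.7],[0,0,0,0.052,-0.634,-0.17,0.7],[0,0,0,0.052,-0.634,-0.17,0.7],[0,0,0,0.052,-0.634,-0.17,0.7],[0,0,0,0.052,-0.634,-0.17,0.7],[0,0,0,0.052,-0.634,-0.17,0.7]]]' 40
cat > g.py <<'E'
from h import *
s=state();print(s["tcp_pos"],s["orientation"])
a,d=snapshot("wrist"); W=world("wrist",d)
P=W[(abs(W[...,2]-.042)<.004)&(np.hypot(W[...,0]-.451,W[...,1]+.068)<.075)&(d>0)]
print(np.median(P[:,2]),cv2.minAreaRect(P[:,:2].astype(np.float32)))
E
python3 g.py
```

```text
time: 18.28
tcp_pos: [0.4376, 0.0907, 0.1311]
orientation: [-0.0, 0.708, 0.706, -0.0]
contact_force: [0.2, 0.8, -0.5]
opening: 0.548
gripper_force: 41.3
time: 19.2
tcp_pos: [0.4516, -0.0657, 0.0905]
orientation: [0.001, 0.707, 0.708, 0.0]
contact_force: [-0.1, 0.8, -0.9]
opening: 0.544
gripper_force: 41.4
[ 0.45156924 -0.06571019  0.09053943] [5.79946741e-04 7.06603443e-01 7.07609376e-01 4.57209830e-04]
0.040799402745476 ((0.45012739300727844, -0.06928896903991699), (0.10084982961416245, 0.10074293613433838), 69.38887786865234)
```

```bash
python3 -m creep '[[[0,0,0,-0.002,-0.002,-0.03,0.7],[0,0,0,-0.002,-0.002,-0.05,0.7],[0,0,0,-0.002,-0.002,-0.06,0.7],[0,0,0,-0.002,-0.002,-0.07,0.7],[0,0,0,-0.002,-0.002,-0.08,0.7],[0,0,0,-0.002,-0.002,-0.08,0.7],[0,0,0,-0.002,-0.002,-0.08,0.7]]]' 40
```

```text
time: 19.83
tcp_pos: [0.4503, -0.0667, 0.0693]
orientation: [-0.0, 0.707, 0.707, -0.0]
contact_force: [0.8, -0.5, -0.2]
opening: 0.545
gripper_force: 41.3
```

It is in by about 7 mm with no force. I continue to the seat.

```bash
python3 -m creep '[[[0,0,0,0.002,0,-0.03,0.7],[0,0,0,0.002,0,-0.06,0.7],[0,0,0,0.002,0,-0.08,0.7],[0,0,0,0.002,0,-0.09,0.7],[0,0,0,0.002,0,-0.1,0.7],[0,0,0,0.002,0,-0.105,0.7],[0,0,0,0.002,0,-0.105,0.7],[0,0,0,0.002,0,-0.105,0.7]]]' 40
```

```text
time: 20.5
tcp_pos: [0.4507, -0.0667, 0.044]
orientation: [0.0, 0.707, 0.707, -0.0]
contact_force: [-5.3, 0.7, 10.1]
opening: 0.545
gripper_force: 42.2
```

```bash
python3 -m creep '[[[0,0,0,0,0,-0.005,0.7],[0,0,0,0,0,-0.005,0.7]]]' 40
python3 -m creep '[[[0,0,0,0.002,0,0.06,0.7],[0,0,0,0.002,0,0.14,0.7],[0,0,0,0.002,0,0.24,0.7],[0,0,0,0.002,0,0.35,0.7],[0,0,0,0.002,0,0.35,0.7]]]' 40
python3 -m creep '[[[0,0,0,0.77,0.475,0,0.7],[0,0,0,0.77,0.475,0,0.7],[0,0,0,0.77,0.475,0,0.7],[0,0,0,0.77,0.475,0,0.7],[0,0,0,0.77,0.475,0,0.7],[0,0,0,0.77,0.475,0,0.7],[0,0,0,0.77,0.475,0,0.7],[0,0,0,0.77,0.475,0,0.7],[0,0,0,0.77,0.475,0,0.7],[0,0,0,0.77,0.475,0,0.7]]]' 40
python3 m.py
```

```text
time: 20.67
tcp_pos: [0.4507, -0.0667, 0.0439]
orientation: [0.0, 0.707, 0.707, 0.0]
contact_force: [-11.4, 1.6, 20.3]
opening: 0.542
gripper_force: 43.3
time: 21.08
tcp_pos: [0.4533, -0.067, 0.1344]
orientation: [0.003, 0.707, 0.707, 0.002]
contact_force: [1.2, -0.5, -0.3]
opening: 0.547
gripper_force: 41.9
time: 21.92
tcp_pos: [0.6432, 0.0514, 0.1296]
orientation: [0.0, 0.707, 0.707, -0.0]
contact_force: [0.4, 0.9, 0.2]
opening: 0.547
gripper_force: 41.9
[0.64320623 0.0513559  0.12961093]
-0.034 60 [-0.0141  0.006 ] [0.0105 0.0129]
-0.03 127 [-0.0134  0.0068] [0.0103 0.0134]
-0.026 88 [-0.0116  0.0086] [0.0075 0.0131]
-0.022 29 [-0.0078  0.0115] [0.0043 0.013 ]
head ymax 0.0224 top 0.05
bore (array([ 0.44747111, -0.04410747]), np.float64(0.04858608171014632), np.int64(16))
```

```bash
python3 -m creep '[[[0,0,0,0.001,0.004,-0.1,0.7],[0,0,0,0.001,0.004,-0.17,0.7],[0,0,0,0.001,0.004,-0.22,0.7],[0,0,0,0.001,0.004,-0.26,0.7],[0,0,0,0.001,0.004,-0.29,0.7],[0,0,0,0.001,0.004,-0.31,0.7],[0,0,0,0.001,0.004,-0.325,0.7],[0,0,0,0.001,0.004,-0.33,0.7],[0,0,0,0.001,0.004,-0.33,0.7]]]' 40
python3 -m creep '[[[0,0,0,0,0,0,0.4],[0,0,0,0,0,0,0.2],[0,0,0,0,0,0,0.2],[0,0,0,0,0,0.04,0.1],[0,0,0,0,0,0.15,0],[0,0,0,0,0,0.3,0],[0,0,0,-0.15,0.05,0.32,0],[0,0,0,-0.3,0.1,0.32,0],[0,0,0,-0.5,0.2,0.32,0],[0,0,0,-0.7,0.3,0.32,0],[0,0,0,-0.8,0.4,0.32,0],[0,0,0,-0.8,0.4,0.32,0]]]' 40
python3 - <<'E'
from h import *
s=state();print(s["tcp_pos"])
a,d=snapshot("top"); save("pics/top3.png",a); W=world("top",d)
print(head(W,d,(.4167,.1697)),head(W,d,(.6435,.0504),.067),head(W,d,(.517,.211)))
try: print(holefit("top",W,d,(.451,-.068),.042))
except Exception: print("bore hidden")
E
```

```text
time: 22.77
tcp_pos: [0.6444, 0.053, 0.0474]
orientation: [0.0, 0.707, 0.707, 0.0]
contact_force: [-0.6, -0.3, -0.5]
opening: 0.545
gripper_force: 41.9
time: 23.77
tcp_pos: [0.4412, 0.1543, 0.1281]
orientation: [-0.0, 0.707, 0.707, 0.001]
contact_force: [0.5, 0.3, -0.3]
opening: 1.0
gripper_force: 0.0
[0.44120055 0.15428062 0.12812539]
(array([0., 0.]), 0.0, array([nan, nan], dtype=float32), np.float64(nan), 0) (array([0.64414191, 0.05223763]), 0.0243308637291193, array([0.64279044, 0.05183471], dtype=float32), np.float64(0.06694429329774375), 316) (array([0., 0.]), 0.0, array([nan, nan], dtype=float32), np.float64(nan), 0)
(array([ 0.45101029, -0.06840786]), np.float64(0.01649307180604901), np.int64(72))h.py:18: RuntimeWarning: Mean of empty slice.
  P=W[m][:,:2].astype(np.float32); (c,rr)=cv2.minEnclosingCircle(P); return np.array(c),rr,P.mean(0),np.median(W[m][:,2]),len(P)
  ret = um.true_divide(
  return _methods._mean(a, axis=axis, dtype=dtype,
  ret = ret.dtype.type(ret / rcount)
```

View pics/top3.png

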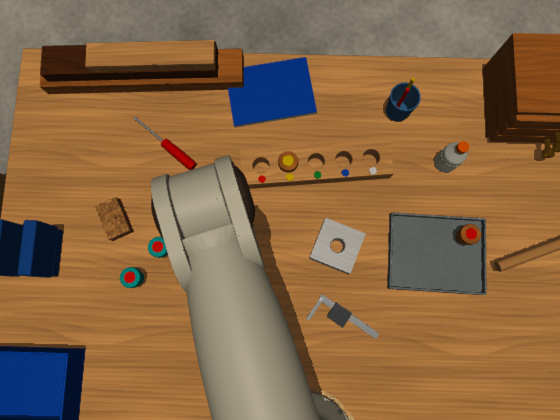

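The top view shows yellow seated in its hole at (288,161) with its top at 67 mm, so it is fully home. Red stands in the tray at (470,234) and the gauge is unmoved at (337,246). Next is green.

```bash
python3 -m creep '[[[0,0,0,-0.098,0.061,0,0.2],[0,0,0,-0.098,0.061,-0.1,0.2],[0,0,0,-0.098,0.061,-0.2,0.2],[0,0,0,-0.098,0.061,-0.3,0.2],[0,0,0,-0.098,0.061,-0.388,0.2],[0,0,0,-0.098,0.061,-0.388,0.2],[0,0,0,-0.098,0.061,-0.388,0.2],[0,0,0,-0.098,0.061,-0.388,0.5],[0,0,0,-0.098,0.061,-0.388,0.6],[0,0,0,-0.098,0.061,-0.388,0.7],[0,0,0,-0.098,0.061,-0.388,0.7],[0,0,0,-0.098,0.061,-0.388,0.7]]]' 40
python3 -m creep '[[[0,0,0,0,0,0,0.7],[0,0,0,0,0,0.1,0.7],[0,0,0,0,0,0.2,0.7],[0,0,0,0,0,0.3,0.7],[0,0,0,0,0,0.4,0.7],[0,0,0,0,0,0.4,0.7],[0,0,0,0,0,0.4,0.7],[0,0,0,0,0,0.4,0.7],[0,0,0,0,0,0.4,0.7]]]' 40
python3 m.py
```

```text
time: 24.82
tcp_pos: [0.4208, 0.1687, 0.0322]
orientation: [0.001, 0.707, 0.707, 0.001]
contact_force: [-1.4, -0.1, 5.8]
opening: 0.544
gripper_force: 40.8
time: 25.57
tcp_pos: [0.4193, 0.1681, 0.1292]
orientation: [-0.0, 0.707, 0.707, -0.0]
contact_force: [0.0, 0.6, -1.3]
opening: 0.541
gripper_force: 41.3
[0.41928981 0.16809164 0.12917918]
-0.034 19 [-0.0125  0.0097] [0.0102 0.0158]
-0.03 116 [-0.0141  0.009 ] [0.0106 0.0162]
-0.026 96 [-0.0122  0.0113] [0.0088 0.0163]
-0.022 46 [-0.0085  0.0137] [0.0061 0.0162]
head ymax 0.0253 top 0.0476
bore (array([ 0.45094321, -0.06835802]), np.float64(0.016640301948168353), np.int64(72))
```

Green's spigot radius is again about 15 mm, and the foot sits 1.1 mm to the +y side of the TCP.

```bash
python3 -m creep '[[[0,0,0,0.127,-0.95,0,0.7],[0,0,0,0.127,-0.95,0,0.7],[0,0,0,0.127,-0.95,0,0.7],[0,0,0,0.127,-0.95,0,0.7],[0,0,0,0.127,-0.95,0,0.7],[0,0,0,0.127,-0.95,0,0.7],[0,0,0,0.127,-0.95,0,0.7],[0,0,0,0.127,-0.95,-0.1,0.7],[0,0,0,0.127,-0.95,-0.16,0.7],[0,0,0,0.127,-0.95,-0.16,0.7],[0,0,0,0.127,-0.95,-0.16,0.7],[0,0,0,0.127,-0.95,-0.16,0.7]]]' 40
python3 g.py
```

```text
time: 26.67
tcp_pos: [0.4515, -0.0689, 0.0905]
orientation: [0.0, 0.707, 0.707, 0.0]
contact_force: [0.6, 0.7, -0.4]
opening: 0.548
gripper_force: 41.4
[ 0.45153229 -0.0688947   0.09054545] [9.30899940e-05 7.06772433e-01 7.07440958e-01 9.86610917e-05]
0.04113652014140537 ((0.450446218252182, -0.06920143961906433), (0.10078998655080795, 0.10072282701730728), 69.52046203613281)
```

Gauge in the same place. Lower to about 8 mm into the bore, then seat.

```bash
python3 -m creep '[[[0,0,0,-0.002,-0.002,-0.03,0.7],[0,0,0,-0.002,-0.002,-0.05,0.7],[0,0,0,-0.002,-0.002,-0.06,0.7],[0,0,0,-0.002,-0.002,-0.07,0.7],[0,0,0,-0.002,-0.002,-0.08,0.7],[0,0,0,-0.002,-0.002,-0.09,0.7],[0,0,0,-0.002,-0.002,-0.09,0.7]]]' 40
```

```text
time: 27.3
tcp_pos: [0.4507, -0.0697, 0.0669]
orientation: [-0.0, 0.707, 0.707, -0.0]
contact_force: [-0.6, -0.3, -0.6]
opening: 0.55
gripper_force: 41.4
```

```bash
python3 -m creep '[[[0,0,0,0.001,0,-0.03,0.7],[0,0,0,0.001,0,-0.06,0.7],[0,0,0,0.001,0,-0.08,0.7],[0,0,0,0.001,0,-0.095,0.7],[0,0,0,0.001,0,-0.105,0.7],[0,0,0,0.001,0,-0.112,0.7],[0,0,0,0.001,0,-0.112,0.7],[0,0,0,0.001,0,-0.112,0.7]]]' 40
```

```text
time: 27.97
tcp_pos: [0.4508, -0.0697, 0.042]
orientation: [0.0, 0.707, 0.707, 0.0]
contact_force: [-15.9, 1.8, 29.9]
opening: 0.548
gripper_force: 44.2
```

Seated, at 30 N. I lift and go to the green rack hole.

```bash
python3 -m creep '[[[0,0,0,0,0,0.06,0.7],[0,0,0,0,0,0.14,0.7],[0,0,0,0,0,0.24,0.7],[0,0,0,0,0,0.36,0.7],[0,0,0,0,0,0.36,0.7],[0,0,0,0,0,0.36,0.7]]]' 40
python3 -m creep '[[[0,0,0,0.797,0.213,0,0.7],[0,0,0,0.797,0.213,0,0.7],[0,0,0,0.797,0.213,0,0.7],[0,0,0,0.797,0.213,0,0.7],[0,0,0,0.797,0.213,0,0.7],[0,0,0,0.797,0.213,0,0.7],[0,0,0,0.797,0.213,0,0.7],[0,0,0,0.797,0.213,0,0.7],[0,0,0,0.797,0.213,0,0.7]]]' 40
python3 m.py
```

```text
time: 28.47
tcp_pos: [0.4521, -0.0699, 0.1307]
orientation: [0.001, 0.707, 0.707, 0.001]
contact_force: [0.1, -0.1, -1.1]
opening: 0.545
gripper_force: 41.8
time: 29.22
tcp_pos: [0.6494, -0.0168, 0.1293]
orientation: [-0.0, 0.707, 0.707, -0.0]
contact_force: [-0.4, 0.6, -1.1]
opening: 0.552
gripper_force: 41.9
[ 0.64938695 -0.01675685  0.12928179]
-0.034 10 [-0.0096  0.0084] [0.0109 0.0151]
-0.03 104 [-0.0139  0.0089] [0.0103 0.0163]
-0.026 104 [-0.0126  0.0108] [0.0096 0.0162]
-0.022 61 [-0.0093  0.0135] [0.0063 0.0161]
head ymax 0.0253 top 0.0479
bore hidden
```

```bash
python3 -m creep '[[[0,0,0,0.004,0.002,-0.1,0.7],[0,0,0,0.004,0.002,-0.17,0.7],[0,0,0,0.004,0.002,-0.22,0.7],[0,0,0,0.004,0.002,-0.26,0.7],[0,0,0,0.004,0.002,-0.29,0.7],[0,0,0,0.004,0.002,-0.31,0.7],[0,0,0,0.004,0.002,-0.325,0.7],[0,0,0,0.004,0.002,-0.336,0.7],[0,0,0,0.004,0.002,-0.336,0.7]]]' 40
python3 -m creep '[[[0,0,0,0,0,0,0.4],[0,0,0,0,0,0,0.2],[0,0,0,0,0,0,0.2],[0,0,0,0,0,0.04,0.1],[0,0,0,0,0,0.15,0],[0,0,0,0,0,0.3,0],[0,0,0,-0.15,0.15,0.32,0],[0,0,0,-0.3,0.3,0.32,0],[0,0,0,-0.4,0.45,0.32,0],[0,0,0,-0.5,0.6,0.32,0],[0,0,0,-0.5,0.75,0.32,0],[0,0,0,-0.5,0.8,0.32,0]]]' 40
python3 - <<'E'
from h import *
s=state();print(s["tcp_pos"])
a,d=snapshot("top"); save("pics/top4.png",a); W=world("top",d)
print(head(W,d,(.6435,.0504),.067),head(W,d,(.6504,-.0152),.067))
try: print(holefit("top",W,d,(.451,-.068),.042))
except Exception: print("bore hidden")
a,d=snapshot("wrist"); W=world("wrist",d); print(head(W,d,(.517,.211)))
E
```

```text
time: 30.07
tcp_pos: [0.6516, -0.016, 0.0456]
orientation: [0.0, 0.707, 0.707, 0.0]
contact_force: [-0.1, -0.3, -0.6]
opening: 0.542
gripper_force: 41.8
time: 31.07
tcp_pos: [0.5249, 0.1858, 0.1272]
orientation: [0.0, 0.707, 0.707, 0.001]
contact_force: [1.1, -0.3, 1.7]
opening: 0.995
gripper_force: 0.0
[0.52485767 0.18584271 0.12715852]
(array([0.64355332, 0.05111691]), 0.02450372651219368, array([0.64280796, 0.05176344], dtype=float32), np.float64(0.06694862146824616), 317) (array([ 0.65085107, -0.01417083]), 0.023892894387245178, array([ 0.64995164, -0.0138422 ], dtype=float32), np.float64(0.06704681561757114), 312)
(array([ 0.45133467, -0.06856889]), np.float64(0.016464699020723027), np.int64(70))
(array([0.51733184, 0.20782195]), 0.023985374718904495, array([0.5173973 , 0.20931397], dtype=float32), np.float64(0.052568931373964685), 4140)
```

Green is home, top at 67 mm. Next: white.

```bash
python3 -m creep '[[[0,0,0,-0.03,0.099,0,0.2],[0,0,0,-0.03,0.099,-0.1,0.2],[0,0,0,-0.03,0.099,-0.2,0.2],[0,0,0,-0.03,0.099,-0.3,0.2],[0,0,0,-0.03,0.099,-0.384,0.2],[0,0,0,-0.03,0.099,-0.384,0.2],[0,0,0,-0.03,0.099,-0.384,0.2],[0,0,0,-0.03,0.099,-0.384,0.5],[0,0,0,-0.03,0.099,-0.384,0.6],[0,0,0,-0.03,0.099,-0.384,0.7],[0,0,0,-0.03,0.099,-0.384,0.7],[0,0,0,-0.03,0.099,-0.384,0.7]]]' 40
python3 -m creep '[[[0,0,0,0,0,0,0.7],[0,0,0,0,0,0.1,0.7],[0,0,0,0,0,0.2,0.7],[0,0,0,0,0,0.3,0.7],[0,0,0,0,0,0.4,0.7],[0,0,0,0,0,0.4,0.7],[0,0,0,0,0,0.4,0.7],[0,0,0,0,0,0.4,0.7],[0,0,0,0,0,0.4,0.7]]]' 40
python3 m.py
```

```text
time: 32.17
tcp_pos: [0.5201, 0.2091, 0.0318]
orientation: [0.001, 0.707, 0.707, 0.002]
contact_force: [-1.3, -0.7, 7.0]
opening: 0.545
gripper_force: 40.9
time: 32.92
tcp_pos: [0.5185, 0.2086, 0.1284]
orientation: [-0.0, 0.707, 0.707, -0.001]
contact_force: [0.6, -0.3, -0.5]
opening: 0.543
gripper_force: 41.3
[0.51845477 0.20857243 0.12838944]
-0.034 11 [-0.0114  0.0126] [0.0069 0.0161]
-0.03 114 [-0.0146  0.0095] [0.0095 0.0165]
-0.026 99 [-0.0132  0.0112] [0.0078 0.0164]
-0.022 47 [-0.0109  0.0136] [0.0035 0.0164]
head ymax 0.0256 top 0.047
bore (array([ 0.45099501, -0.06840625]), np.float64(0.016444425801943188), np.int64(72))
```

White is also about 15 mm in radius, and the foot sits 1.4 mm to the +y side of the TCP.

```bash
python3 -m creep '[[[0,0,0,-0.13,-0.55,0,0.7],[0,0,0,-0.13,-0.55,0,0.7],[0,0,0,-0.13,-0.55,0,0.7],[0,0,0,-0.13,-0.55,0,0.7],[0,0,0,-0.13,-0.55,0,0.7],[0,0,0,-0.13,-0.55,0,0.7]]]' 40
python3 -m creep '[[[0,0,0,-0.14,-0.563,0,0.7],[0,0,0,-0.14,-0.563,0,0.7],[0,0,0,-0.14,-0.563,0,0.7],[0,0,0,-0.14,-0.563,0,0.7],[0,0,0,-0.14,-0.563,0,0.7],[0,0,0,-0.14,-0.563,-0.1,0.7],[0,0,0,-0.14,-0.563,-0.155,0.7],[0,0,0,-0.14,-0.563,-0.155,0.7],[0,0,0,-0.14,-0.563,-0.155,0.7],[0,0,0,-0.14,-0.563,-0.155,0.7],[0,0,0,-0.14,-0.563,-0.155,0.7]]]' 40
python3 g.py
```

```text
time: 33.52
tcp_pos: [0.4861, 0.0705, 0.129]
orientation: [-0.0, 0.708, 0.707, -0.0]
contact_force: [0.1, 0.5, -0.8]
opening: 0.547
gripper_force: 41.4
time: 34.43
tcp_pos: [0.4521, -0.069, 0.0916]
orientation: [0.0, 0.707, 0.708, 0.0]
contact_force: [-0.6, -0.4, -0.4]
opening: 0.55
gripper_force: 41.4
[ 0.45211966 -0.06900984  0.09164206] [4.96878148e-04 7.06632371e-01 7.07580584e-01 4.02438890e-04]
0.04077403886772921 ((0.4501081109046936, -0.06898235529661179), (0.10033511370420456, 0.10043545067310333), 69.4428939819336)
```

```bash
python3 -m creep '[[[0,0,0,-0.003,-0.003,-0.03,0.7],[0,0,0,-0.003,-0.003,-0.05,0.7],[0,0,0,-0.003,-0.003,-0.06,0.7],[0,0,0,-0.003,-0.003,-0.07,0.7],[0,0,0,-0.003,-0.003,-0.08,0.7],[0,0,0,-0.003,-0.003,-0.09,0.7],[0,0,0,-0.003,-0.003,-0.1,0.7],[0,0,0,-0.003,-0.003,-0.1,0.7]]]' 40
```

```text
time: 35.15
tcp_pos: [0.4506, -0.0702, 0.0651]
orientation: [-0.0, 0.707, 0.707, -0.0]
contact_force: [0.1, -0.2, -1.0]
opening: 0.549
gripper_force: 41.3
```

```bash
python3 -m creep '[[[0,0,0,0.001,0,-0.03,0.7],[0,0,0,0.001,0,-0.06,0.7],[0,0,0,0.001,0,-0.08,0.7],[0,0,0,0.001,0,-0.095,0.7],[0,0,0,0.001,0,-0.102,0.7],[0,0,0,0.001,0,-0.104,0.7],[0,0,0,0.001,0,-0.104,0.7]]]' 40
```

```text
time: 35.73
tcp_pos: [0.4509, -0.0702, 0.0413]
orientation: [0.0, 0.707, 0.707, 0.0]
contact_force: [-9.2, 1.8, 19.8]
opening: 0.545
gripper_force: 43.4
```

Seated at 20 N. I take it to the white rack hole.

```bash
python3 -m creep '[[[0,0,0,0,0,0.06,0.7],[0,0,0,0,0,0.14,0.7],[0,0,0,0,0,0.24,0.7],[0,0,0,0,0,0.36,0.7],[0,0,0,0,0,0.36,0.7],[0,0,0,0,0,0.36,0.7]]]' 40
python3 -m creep '[[[0,0,0,0.852,-0.311,0,0.7],[0,0,0,0.852,-0.311,0,0.7],[0,0,0,0.852,-0.311,0,0.7],[0,0,0,0.852,-0.311,0,0.7],[0,0,0,0.852,-0.311,0,0.7],[0,0,0,0.852,-0.311,0,0.7],[0,0,0,0.852,-0.311,0,0.7],[0,0,0,0.852,-0.311,0,0.7],[0,0,0,0.852,-0.311,0,0.7],[0,0,0,0.852,-0.311,0,0.7]]]' 40
python3 m.py
```

```text
time: 36.23
tcp_pos: [0.4517, -0.0704, 0.1307]
orientation: [0.001, 0.707, 0.707, 0.001]
contact_force: [-0.9, -0.2, -1.2]
opening: 0.547
gripper_force: 42.2
time: 37.07
tcp_pos: [0.6629, -0.1476, 0.1294]
orientation: [-0.0, 0.707, 0.707, -0.0]
contact_force: [0.9, 0.5, -1.5]
opening: 0.545
gripper_force: 42.2
[ 0.66292228 -0.14758738  0.12943924]
-0.03 98 [-0.0143  0.0095] [0.0103 0.0167]
-0.026 104 [-0.0131  0.0108] [0.0096 0.0168]
-0.022 72 [-0.0107  0.0132] [0.0063 0.0166]
-0.018 7 [-0.0037  0.0161] [0.0022 0.0164]
head ymax 0.0256 top 0.0469
bore (array([ 0.45090134, -0.0680526 ]), np.float64(0.01665585052642637), np.int64(72))
```

```bash
python3 -m creep '[[[0,0,0,0.003,0,-0.1,0.7],[0,0,0,0.003,0,-0.17,0.7],[0,0,0,0.003,0,-0.22,0.7],[0,0,0,0.003,0,-0.26,0.7],[0,0,0,0.003,0,-0.29,0.7],[0,0,0,0.003,0,-0.31,0.7],[0,0,0,0.003,0,-0.325,0.7],[0,0,0,0.003,0,-0.337,0.7],[0,0,0,0.003,0,-0.337,0.7]]]' 40
python3 -m creep '[[[0,0,0,0,0,0,0.4],[0,0,0,0,0,0,0.2],[0,0,0,0,0,0,0.2],[0,0,0,0,0,0.04,0.1],[0,0,0,0,0,0.15,0],[0,0,0,0,0,0.3,0],[0,0,0,-0.15,0.15,0.45,0],[0,0,0,-0.3,0.3,0.5,0],[0,0,0,-0.45,0.45,0.5,0],[0,0,0,-0.6,0.6,0.5,0],[0,0,0,-0.75,0.75,0.5,0],[0,0,0,-0.9,0.9,0.5,0]]]' 40
python3 -m creep '[[[0,0,0,-0.2,0.5,0.1,0],[0,0,0,-0.2,0.6,0.1,0],[0,0,0,-0.2,0.7,0.1,0],[0,0,0,-0.2,0.8,0.1,0],[0,0,0,-0.2,0.8,0.1,0],[0,0,0,-0.2,0.8,0.1,0],[0,0,0,-0.2,0.8,0.1,0],[0,0,0,-0.2,0.8,0.1,0]]]' 40
python3 - <<'E'
from h import *
a,d=snapshot("top"); save("pics/top5.png",a); W=world("top",d)
for p,z in [((.6435,.0504),.067),((.6504,-.0152),.067),((.6641,-.1463),.067),((.484,-.370),.059)]: print(head(W,d,p,z))
a,d=snapshot("scene"); save("pics/scene5.png",a)
E
```

```text
time: 37.92
tcp_pos: [0.6646, -0.148, 0.0452]
orientation: [-0.0, 0.707, 0.707, -0.0]
contact_force: [0.6, -0.2, -0.9]
opening: 0.545
gripper_force: 42.2
time: 38.92
tcp_pos: [0.494, 0.0223, 0.1703]
orientation: [0.001, 0.707, 0.707, 0.001]
contact_force: [-0.3, 1.1, 0.4]
opening: 0.998
gripper_force: 0.0
time: 39.58
tcp_pos: [0.4453, 0.2214, 0.1946]
orientation: [0.0, 0.707, 0.708, 0.0]
contact_force: [-0.2, -0.1, -0.3]
opening: 0.997
gripper_force: 0.0
(array([0.6438908 , 0.05202823]), 0.024162881076335907, array([0.64285403, 0.05140479], dtype=float32), np.float64(0.06694037327652752), 312)
(array([ 0.65067899, -0.01443725]), 0.02412831410765648, array([ 0.6499222 , -0.01393524], dtype=float32), np.float64(0.06711466042473158), 315)
(array([ 0.66324443, -0.14566268]), 0.0240415558218956, array([ 0.6630121 , -0.14507227], dtype=float32), np.float64(0.06681933046945981), 314)
(array([ 0.48402017, -0.36991107]), 0.024220572784543037, array([ 0.48358095, -0.3691723 ], dtype=float32), np.float64(0.05910003421244873), 341)
```

View pics/top5.png

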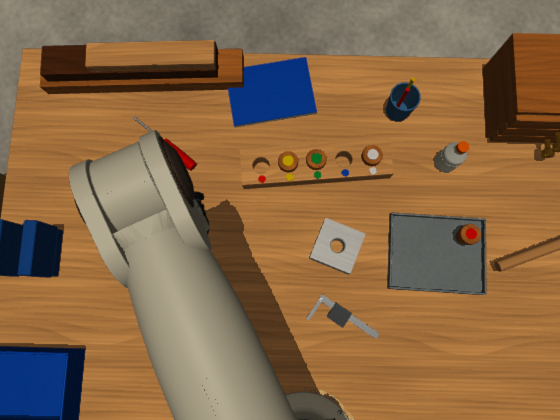

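View pics/scene5.png

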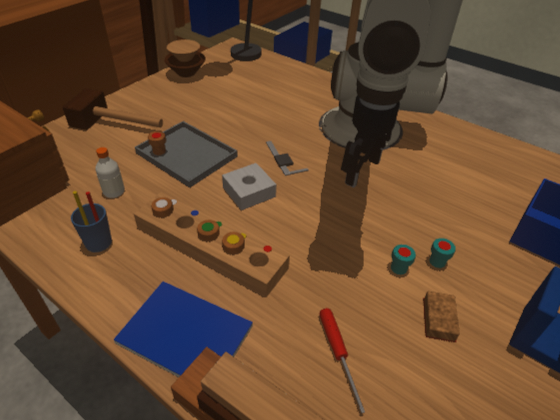

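Both views show yellow, green and white seated at (288,160), (316,158) and (373,155), and red upright in the tray at (469,234). The glue bottle, sanding block and turquoise look-alikes are undisturbed, and there is no blue foot.

```bash
python3 -c "
from station import close_job
print(close_job())"
```

```text
the job is handed in; nothing more can be done
None
```

The job is handed in: red was too thick and stands in the rework tray, yellow, green and white went fully into the gauge and are home in their own rack holes, and no blue foot was present.

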